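Reset the wire feeder's option switch

ROBOT

A 7-joint arm with a two-finger parallel gripper is mounted at the origin on a cart in front of the work surface, level with it; the furniture and walls round the work are solid. World frame = base frame: x ahead of the robot, y to its left, z up, the work surface at z = 0. Lengths are in mm, angles in rad, forces in N, time in s.
With the tool pointing down it reaches from about 400 to 875 mm from the base axis. Payload 4.4 kg.
Tool frame: the origin (TCP) lies on the centre line of the jaws, within the pads' length; the fingertips stand 25 mm ahead of it and the grasp point (between the pads) lies 6 mm ahead of it; x points along the fingers, y is the direction in which the jaws open and shut, and the axes are right-handed (so a half turn about x gives the same grasp; the last joint's range is limited). The gripper opens to 85 mm and grips with 20 to 120 N. Pads are 22 mm wide; open, the fingers measure 114 mm over their backs; the gripper's body (76 mm by 85 mm) begins 54 mm behind the grasp point. The pads swing forward as they close: fully open they stand 13 mm farther back than shut.
Start: joints at [1.144, 0.628, 0.038, 1.517, -0.027, 0.996, -0.02], TCP at [229.492, -608.154, 256.313] pointing down, gripper open.
Joint ranges: [-3.06, 3.06], [-0.37, 2.12], [-1.25, 1.32], [0.18, 2.47], [-1.1, 4.24], [0.23, 1.98], [-2.94, 2.94]. Speed limits (rad/s): [2.57, 2.57, 3.14, 3.14, 3.14, 3.14, 3.14].

INTERFACE

Orientations are given as [roll, pitch, yaw] about the fixed x, y, z axes, in that order (R = Rz(yaw) Ry(pitch) Rx(roll)).
In Python, from cell import * gives the robot as it stands. The module is installed in compiled form; this text tells all that it offers.
- The arm moves only by the tool jog_arm, never from a script. Its argument "series" is a list of rows, each a list of 3 entries, a list of its own where there are three numbers: the turn, a rotation vector about the tool's x, y, z in degrees, then the shift along the tool's x, y, z in mm, then the gripper's target within -1 to 1 (shut at 1, half-way at 0, fully open at -1). In form: [[[rx, ry, rz], [dx, dy, dz], hand], ...]. A call has 1 to 8 rows; each row shifts and turns the commanded pose from where the row before left it, along the tool's axes as they then stand; what a row does not reach is not made up. A row lasts 1/8 s, in which the tool goes at most 62.5 mm and 10.7 degrees, less where a joint would pass 70% of its speed; a pose out of reach is approached as far as the arm can. A call is refused whole if a number of a shift passes 62.5 or a number of a turn 10.7, either way. A call with a gripper value outside its range is refused whole. The fingers move at their own pace and stop on an object; the grip force is fixed at half the most. Time passes only in rows, so rows that do not move let the fingers close. It gives the time, the measured TCP pose, the force and the opening at its end, in the units of the state.
- read_state(): the state, without advancing time (a new reading comes with each control period).
- get_image(name): name is "scene" or "top" or "wrist"; returns a dict with "img" (400x640x3 uint8, red, green, blue), "range_z" (400x640 float32, mm along the optical axis (not along the pixel's ray), 0 where there is no reading), "fovy" (degrees; the focal length in pixels is half the picture's height over the tangent of half this angle, whatever the lens; pixels are square), "cx", "cy" (the principal point, pixels), "cam_to_world" (4x4, takes a point from camera to world coordinates). Camera axes: x right, y up, looking along -z (the intrinsics and any distortion apply to the point x, -y, -z); pixel columns grow to the right and rows downward; lengths in mm; the calibration is good to about 2 mm. A picture is of the moment at which its call begins.
- finish_job(): hands the job in, once; it reports no verdict.
The state is a dict: "clock": time; "qpos": joint angles; "qd": joint speeds; "tau": joint torques, N m; "eef_pos": TCP position; "tool_rot": TCP orientation; "force": force on the tool from outside, world axes, zero at the start; "torque": the same for the moment, N m; "width": finger opening in mm.
Only numpy, scipy, OpenCV 4.12 (cv2) and the standard library are available. Lean on these libraries where they do the work, as an engineer would, in place of code of your own. Each camera call takes 0.05 s, during which the arm holds its last target. There are 200 camera calls.

TASK

Slide the dust shutter on the grey control box fully open: one of the six option rockers under it has been left on. Take the centre punch from the bench and park it in the sloping blue rest, head end up and point down at the toe, and let go; then take it again by its head like a pencil and use its point to switch that rocker off, leaving the other five as they are and keeping the fingers off the rockers. Park the punch in the rest again, then slide the shutter fully shut, without pushing the other things about.

Things in the scene. Friction and masses are not known exactly. Their poses are not given: they have to be found in the camera images.
- control_box: Grey steel box, 150 x 180 x 72 mm (x, y, z), fixed; origin under its middle, x away from the robot, y along the rockers. Its deck (z = 72) has a well, x -48 to -8, y -55 to 55, floor 32 mm down; black ribs, tops 12 mm below the deck, part it into six cells 15 mm wide at 18 mm pitch, a rocker in each. The open shutter covers x -3 to 47; its rails at y = +-63 stand 6 mm above the deck.
- shutter (a joint): Steel sliding dust shutter on the deck, 50 x 119 mm; 0 is shut, 0.050 m is fully open (slid away from the robot along the box's x); slides with about 2 N and stays where it is left. It may start up to 8 mm ajar.
- shutter_grip (a point): Centre of the shutter's black grip bar, which moves with it: 34 mm along the box's x, 12 mm thick along its y, 24 mm high from the shutter plate (3 mm above the deck) up; the point is 12 mm below the bar's top.
- rocker_1 (a joint): Rocker, 12.5 mm wide (box y), 26 mm long (box x), far half red, near half white. Snaps to +0.30 rad = on (far red end raised) or -0.30 = off (far end down). 2 to 3 N down on the raised far end, 9 mm from the pivot, carries it past 0 and it snaps off; there its face goes from 8 to 2 mm above pivot height. Its place in the row differs from run to run.
- rocker_1_pivot (a point): Pivot of rocker_1: 25 mm below the deck, in the middle of the rocker; the rocker's upper face is 4 mm above it. Axes as the box's.
- rocker_2 (a joint): Rocker, 12.5 mm wide (box y), 26 mm long (box x), far half red, near half white. Snaps to +0.30 rad = on (far red end raised) or -0.30 = off (far end down). 2 to 3 N down on the raised far end, 9 mm from the pivot, carries it past 0 and it snaps off; there its face goes from 8 to 2 mm above pivot height. Its place in the row differs from run to run.
- rocker_2_pivot (a point): Pivot of rocker_2: 25 mm below the deck, in the middle of the rocker; the rocker's upper face is 4 mm above it. Axes as the box's.
- rocker_3 (a joint): Rocker, 12.5 mm wide (box y), 26 mm long (box x), far half red, near half white. Snaps to +0.30 rad = on (far red end raised) or -0.30 = off (far end down). 2 to 3 N down on the raised far end, 9 mm from the pivot, carries it past 0 and it snaps off; there its face goes from 8 to 2 mm above pivot height. Its place in the row differs from run to run.
- rocker_3_pivot (a point): Pivot of rocker_3: 25 mm below the deck, in the middle of the rocker; the rocker's upper face is 4 mm above it. Axes as the box's.
- rocker_4 (a joint): Rocker, 12.5 mm wide (box y), 26 mm long (box x), far half red, near half white. Snaps to +0.30 rad = on (far red end raised) or -0.30 = off (far end down). 2 to 3 N down on the raised far end, 9 mm from the pivot, carries it past 0 and it snaps off; there its face goes from 8 to 2 mm above pivot height. Its place in the row differs from run to run.
- rocker_4_pivot (a point): Pivot of rocker_4: 25 mm below the deck, in the middle of the rocker; the rocker's upper face is 4 mm above it. Axes as the box's.
- rocker_5 (a joint): Rocker, 12.5 mm wide (box y), 26 mm long (box x), far half red, near half white. Snaps to +0.30 rad = on (far red end raised) or -0.30 = off (far end down). 2 to 3 N down on the raised far end, 9 mm from the pivot, carries it past 0 and it snaps off; there its face goes from 8 to 2 mm above pivot height. Its place in the row differs from run to run.
- rocker_5_pivot (a point): Pivot of rocker_5: 25 mm below the deck, in the middle of the rocker; the rocker's upper face is 4 mm above it. Axes as the box's.
- rocker_6 (a joint): Rocker, 12.5 mm wide (box y), 26 mm long (box x), far half red, near half white. Snaps to +0.30 rad = on (far red end raised) or -0.30 = off (far end down). 2 to 3 N down on the raised far end, 9 mm from the pivot, carries it past 0 and it snaps off; there its face goes from 8 to 2 mm above pivot height. Its place in the row differs from run to run.
- rocker_6_pivot (a point): Pivot of rocker_6: 25 mm below the deck, in the middle of the rocker; the rocker's upper face is 4 mm above it. Axes as the box's.
- punch_mid (a point): Steel centre punch, round, 116 mm long, 12 mm thick (8 mm tapering to the point over the last 30 mm; 10 mm over the 12 mm at the head). This is the middle of its length, on its axis; its y axis runs from point to head. 70 to 115 g. Starts lying on the bench, point away from the robot.
- punch_tip (a point): The punch's point, 58 mm from its middle.
- rest_seat (a point): Fixed tool rest: base plate with two blue V ears and a toe, for the punch to lie at 45 degrees, head up. This is where its middle lies, 54 mm above the bench; y runs up along the parked punch to its head, x is level, z square to both, upward. Ears: 4 mm thick, 30 mm wide, arms rising 15 mm, open to +z, at y = +14 and -22 mm; above y = 17 mm the punch stands free. Lay it in along -z.
- rest_toe (a point): Face of the rest's toe plate on the parked punch's axis, 60 mm down the slope from the seat point: the parked punch's point comes within a few mm of it.
- magnet_square_1: Orange magnetic angle, 65 x 65 x 15 mm, lying on the bench; bystander. Origin under its middle.
- vernier: Steel caliper, 202 mm long, lying behind the box; bystander. Origin under its middle.
- square_tool: Try square, 172 x 100 mm, lying at the back; bystander. Origin under its middle.
- nut_a: M12 nut, 22 mm; bystander. Origin under its middle.
- bolt_a: M12 bolt, 55 mm, lying; bystander. Origin under its middle.
Things that resemble listed ones, but are neither listed nor needed, are in the scene too. Leave any orange look-alike of the part that bears rest_seat alone.

How it is judged (in metres and radians):
On the way, in this order (a step that is already met when the one before it is completed fails the run):
1. the shutter is fully open (value of joint shutter above 0.042 m), for 0.2 s.
2. the punch lies in the rest, head up, let go (distance between punch_mid and rest_seat below 0.02 m and distance between punch_tip and rest_toe below 0.025 m and angle between the y axis of punch_mid and the y axis of rest_seat, either way round below 0.15 rad and contact force between the fingers and punch below 0.1 N), for 0.2 s.
3. the rocker that was on is off (value of joint rocker_1 below -0.25 rad), for 0.2 s.
4. the punch lies in the rest again, let go (all of step 2), for 0.2 s.
At the end, for the whole second after the job is handed in: All six rockers are off (below -0.25 rad), the punch rests in the V ears of the rest, let go and at rest, its middle within 20 mm of the seat point, its point within 25 mm of the toe and its axis within 0.15 rad of the slope, and the shutter is shut to within 6 mm (all of step 4 and value of joint shutter below 0.006 m and value of joint each of rocker_1, rocker_2, rocker_3, rocker_4, rocker_5, rocker_6 below -0.25 rad and linear speed of punch below 0.02 m/s); the robot touches nothing.
It fails at once if another rocker is switched over (value of joint any of rocker_2, rocker_3, rocker_4, rocker_5, rocker_6 above 0 rad).
It fails at once if the fingers press a rocker (contact force between the fingers and rocker_1 above 0.5 N or contact force between the fingers and rocker_2 above 0.5 N or contact force between the fingers and rocker_3 above 0.5 N or contact force between the fingers and rocker_4 above 0.5 N or contact force between the fingers and rocker_5 above 0.5 N or contact force between the fingers and rocker_6 above 0.5 N).
It fails at once if a bystander is pushed more than 25 mm (distance of any of magnet_square_1, vernier, square_tool, nut_a, bolt_a from where it was at the start of the episode above 0.025 m).
It also fails if it takes over 72 s, if anything falls off the work surface, if the arm or the gripper's body presses on something with over 40 N, if the wrist force passes 120 N, or if a joint passes its speed limit or range.

## Working session

There is one attempt and no reset: what is moved stays moved. The work goes in short steps, Python scripts to look and compute and a tool call to move; the robot and the scene stay as the last step left them, time stands still between calls to the robot, and variables do not carry over. Pictures are saved under pics/ and viewed, about 8 in all and at most 12, crops included, and the job is handed in when it is done.

Besides the shell and the picture viewer there is one more tool, called as name([rows], argument=value, ...), one row to a line, values as JSON. jog_arm: Moves the arm, as the interface text tells. Its arguments: {"type":"object","properties":{"series":{"type":"array"}},"required":["series"]}

```bash
mkdir -p pics
cat > h.py <<'E'
from cell import *
import numpy as np, cv2
from scipy.spatial.transform import Rotation as R
def shot(cam,name,crop=None,scale=1):
    d=get_image(cam); np.savez('%s.npz'%name,**d)
    save(d,name,crop,scale); return d
def load(name): return dict(np.load('%s.npz'%name))
def save(d,name,crop=None,scale=1):
    im=d['img'][:,:,::-1]
    if crop: x0,y0,x1,y1=crop; im=im[y0:y1,x0:x1]
    im=cv2.resize(im,None,fx=scale,fy=scale,interpolation=cv2.INTER_CUBIC)
    cv2.imwrite('pics/%s.png'%name,im)
def w(d,u,v,z=None):
    "pixel->world by depth, or by plane world z"
    f=200/np.tan(np.radians(float(d['fovy']))/2)
    r=np.array([(u-d['cx'])/f,-(v-d['cy'])/f,-1.])
    T=d['cam_to_world']
    if z is None:
        p=d['range_z'][int(round(v))-1:int(round(v))+2,int(round(u))-1:int(round(u))+2]; s=np.median(p[p>0])
    else:
        s=(z-T[2,3])/(T[:3,:3]@r)[2]
    return (T[:3,:3]@(r*s)+T[:3,3]).round(1)
E
python3 - <<'E'
from h import *
s=read_state(); print({k:np.round(v,3) for k,v in s.items()})
for c in('scene','top'):
    d=shot(c,c+'0'); print(c,d['fovy'],d['cx'],d['cy'],d['cam_to_world'].round(2).tolist(),[k for k in d])
E
```

```text
{'clock': np.float64(0.0), 'qpos': array([ 1.144,  0.629,  0.038,  1.518, -0.027,  0.996, -0.02 ]), 'qd': array([ 0.   , -0.001,  0.   , -0.001,  0.002,  0.001,  0.   ]), 'tau': array([ 0.0000e+00, -5.6340e+01,  1.2260e+00, -1.9345e+01,  1.1000e-02,
        1.1000e-02,  0.0000e+00]), 'eef_pos': array([ 229.303, -607.589,  255.39 ]), 'tool_rot': array([-1.568,  1.569,  1.934]), 'force': array([-0.154,  0.979,  0.679]), 'torque': array([ 0.07 , -0.012, -0.016]), 'width': np.float64(85.445)}
scene 55.92076656363018 326.8230154236446 194.21401524842656 [[-0.86, 0.39, -0.33, 159.65], [-0.51, -0.65, 0.57, 679.64], [0.0, 0.65, 0.76, 903.49], [0.0, 0.0, 0.0, 1.0]] ['img', 'range_z', 'fovy', 'cx', 'cy', 'cam_to_world']
top 52.50407268603644 318.66529481168715 197.25724977338785 [[-0.03, 0.99, -0.1, 421.11], [-1.0, -0.03, 0.01, 53.77], [0.01, 0.1, 0.99, 1187.34], [0.0, 0.0, 0.0, 1.0]] ['img', 'range_z', 'fovy', 'cx', 'cy', 'cam_to_world']
```

View pics/top0.png

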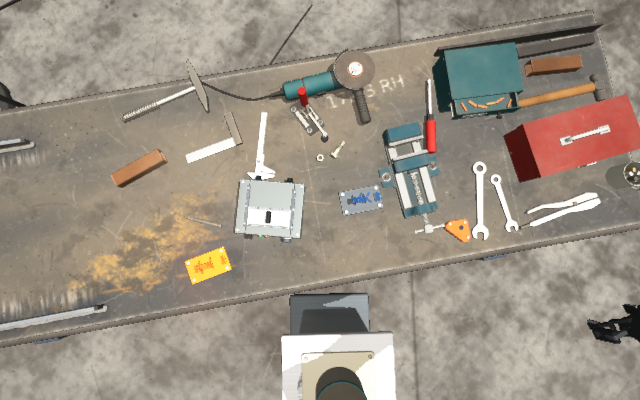

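View pics/scene0.png

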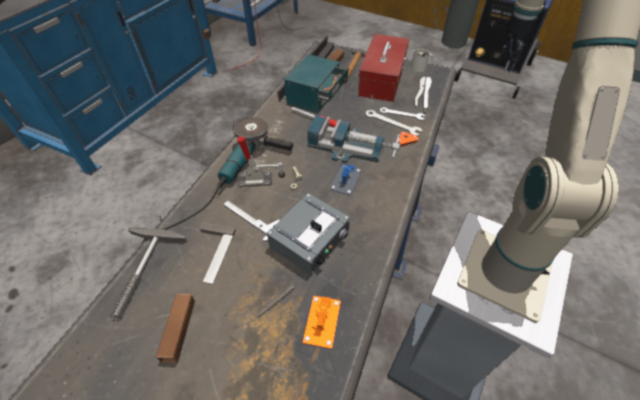

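Run:
```python
from h import *
d=load('top0'); save(d,'c1',(180,172,392,290),3.75)
for n,(u,v) in dict(punchL=(190,217),punchR=(221,225),boxTL=(243,181),boxTR=(303,184),boxBL=(237,232),boxBR=(299,237),grip=(268,216),restc=(361,200)).items(): print(n,w(d,u,v))
s=load('scene0'); 
for n,(u,v) in dict(p1=(260,313),p2=(293,288),grip=(317,224),rest=(346,178)).items(): print(n,w(s,u,v))
```

```text
punchL [493.1 414.6   8.9]
punchR [467.6 325.4   7.5]
boxTL [585.  249.2  72.4]
boxTR [572.9  83.4  68.1]
boxBL [444.8 267.4  69.3]
boxBR [426.4  97.8  69.5]
grip [484.6 178.4  99.9]
restc [527.6 -81.1  27. ]
p1 [493.6 428.6   8.8]
p2 [462.4 329.8   4.6]
grip [478.1 181.9 100. ]
rest [529.9 -81.5   8.3]
```

View pics/c1.png

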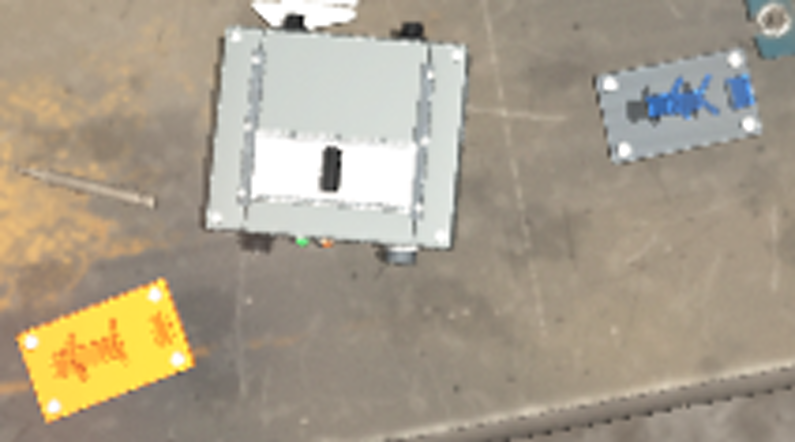

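```bash
cat >> h.py <<'E'
def pose():
    s=read_state(); return np.array(s['eef_pos']),R.from_euler('xyz',s['tool_rot']).as_matrix(),s
def frame(x,y):
    x=np.array(x,float);x/=np.linalg.norm(x); y=np.array(y,float); y-=x*(x@y); y/=np.linalg.norm(y)
    return np.stack([x,y,np.cross(x,y)],1)
def plan(p1,R1=None,n=None,start=None):
    "rows from current (or start) pose, turning evenly; shift in the axes before the row's turn"
    p,M,s=pose() if start is None else (*start,None)
    R1=M if R1 is None else R1
    rv=R.from_matrix(M.T@R1).as_rotvec(degrees=True); d=np.array(p1)-p
    n=n or int(max(np.ceil(np.abs(rv).max()/9),np.ceil(np.linalg.norm(d)/50),1))
    print('rotvec',rv.round(1),'n',n, 'dist',d.round(1))
    st=R.from_rotvec(rv/n,degrees=True).as_matrix(); A=M
    for i in range(n):
        print([(rv/n).round(1).tolist(),(A.T@d/n).round().tolist()]); A=A@st
by=np.radians(-5.8); BX=np.array([np.cos(by),np.sin(by),0]); BY=np.array([-np.sin(by),np.cos(by),0])
E
python3 - <<'E'
from h import *
p,M,s=pose(); print(M.round(3))
plan([482,180,200],frame([0,0,-1],BY)); plan([482,180,200],frame([0,0,-1],-BY))
E
```

```text
[[-0.001  0.353 -0.936]
 [ 0.002 -0.936 -0.353]
 [-1.    -0.002  0.   ]]
rotvec [-1.535e+02 -1.000e-01  0.000e+00] n 18 dist [252.7 787.7 -55.5]
[[-8.5, -0.0, 0.0], [3.0, -36.0, -29.0]]
[[-8.5, -0.0, 0.0], [3.0, -31.0, -34.0]]
[[-8.5, -0.0, 0.0], [3.0, -26.0, -38.0]]
[[-8.5, -0.0, 0.0], [3.0, -20.0, -41.0]]
[[-8.5, -0.0, 0.0], [3.0, -14.0, -44.0]]
[[-8.5, -0.0, 0.0], [3.0, -7.0, -45.0]]
[[-8.5, -0.0, 0.0], [3.0, -0.0, -46.0]]
[[-8.5, -0.0, 0.0], [3.0, 7.0, -45.0]]
[[-8.5, -0.0, 0.0], [3.0, 13.0, -44.0]]
[[-8.5, -0.0, 0.0], [3.0, 20.0, -42.0]]
[[-8.5, -0.0, 0.0], [3.0, 26.0, -38.0]]
[[-8.5, -0.0, 0.0], [3.0, 31.0, -34.0]]
[[-8.5, -0.0, 0.0], [3.0, 36.0, -29.0]]
[[-8.5, -0.0, 0.0], [3.0, 40.0, -23.0]]
[[-8.5, -0.0, 0.0], [3.0, 43.0, -17.0]]
[[-8.5, -0.0, 0.0], [3.0, 45.0, -11.0]]
[[-8.5, -0.0, 0.0], [3.0, 46.0, -4.0]]
[[-8.5, -0.0, 0.0], [3.0, 46.0, 3.0]]
rotvec [26.5  0.   0.1] n 17 dist [252.7 787.7 -55.5]
[[1.6, 0.0, 0.0], [3.0, -38.0, -30.0]]
[[1.6, 0.0, 0.0], [3.0, -39.0, -29.0]]
[[1.6, 0.0, 0.0], [3.0, -40.0, -28.0]]
[[1.6, 0.0, 0.0], [3.0, -40.0, -27.0]]
[[1.6, 0.0, 0.0], [3.0, -41.0, -26.0]]
[[1.6, 0.0, 0.0], [3.0, -42.0, -25.0]]
[[1.6, 0.0, 0.0], [3.0, -43.0, -24.0]]
[[1.6, 0.0, 0.0], [3.0, -43.0, -23.0]]
[[1.6, 0.0, 0.0], [3.0, -44.0, -21.0]]
[[1.6, 0.0, 0.0], [3.0, -44.0, -20.0]]
[[1.6, 0.0, 0.0], [3.0, -45.0, -19.0]]
[[1.6, 0.0, 0.0], [3.0, -45.0, -18.0]]
[[1.6, 0.0, 0.0], [3.0, -46.0, -16.0]]
[[1.6, 0.0, 0.0], [3.0, -46.0, -15.0]]
[[1.6, 0.0, 0.0], [3.0, -47.0, -14.0]]
[[1.6, 0.0, 0.0], [3.0, -47.0, -13.0]]
[[1.6, 0.0, 0.0], [3.0, -47.0, -11.0]]
```

jog_arm([
  [[1.6,0,0],[0,-38,-30],-1],
  [[1.6,0,0],[0,-39,-29],-1],
  [[1.6,0,0],[0,-40,-28],-1],
  [[1.6,0,0],[0,-40,-27],-1],
  [[1.6,0,0],[0,-41,-26],-1],
  [[1.6,0,0],[0,-42,-25],-1],
  [[1.6,0,0],[0,-43,-24],-1],
  [[1.6,0,0],[0,-43,-23],-1],
])

```text
clock: 1.1
eef_pos: [349.9, -236.0, 256.2]
tool_rot: [-1.684, 1.571, 1.594]
force: [0.2, 0.1, -0.1]
width: 85.4
```

jog_arm([
  [[1.6,0,0],[0,-44,-21],-1],
  [[1.6,0,0],[0,-44,-20],-1],
  [[1.6,0,0],[0,-45,-19],-1],
  [[1.6,0,0],[0,-45,-18],-1],
  [[1.6,0,0],[0,-46,-16],-1],
  [[1.6,0,0],[0,-46,-15],-1],
  [[1.6,0,0],[15,-47,-14],-1],
  [[1.6,0,0],[15,-47,-13],-1],
])

```text
clock: 2.1
eef_pos: [471.8, 133.6, 225.9]
tool_rot: [3.077, 1.57, -0.151]
force: [1.3, -1.0, 0.4]
width: 85.8
```

jog_arm([
  [[1.6,0,0],[15,-47,-11],-1],
  [[0,0,0],[0,0,0],-1],
  [[0,0,0],[0,0,0],-1],
])

```text
clock: 2.48
eef_pos: [485.9, 177.3, 210.9]
tool_rot: [0.908, 1.569, -2.348]
force: [0.5, -0.5, 0.1]
width: 85.6
```

Run:
```python
from h import *
d=shot('wrist','w1'); s=read_state(); print(np.round(s['qpos'],2)); print(d['cam_to_world'].round(2).tolist())
```

```text
[-0.42  0.5   0.03  1.93 -0.02  0.71 -2.07]
[[-0.11, 0.96, 0.26, 550.73], [-0.99, -0.11, -0.03, 168.37], [0.0, -0.26, 0.97, 328.73], [0.0, 0.0, 0.0, 1.0]]
```

View pics/w1.png

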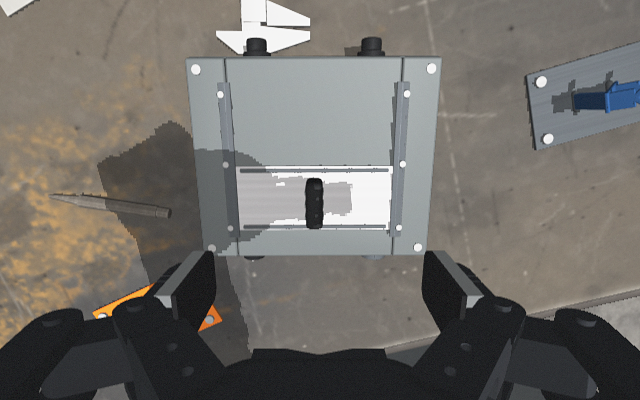

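Run:
```python
from h import *
d=load('w1')
for n,(u,v,z) in dict(TL=(187,58,72),TR=(441,57,72),BL=(204,255,72),BR=(427,255,72),g1=(314,180,99),g2=(314,226,99),gl=(306,203,99),gr=(323,203,99),punchtip=(52,197,3),punchhead=(170,213,6)).items(): print(n,w(d,u,v,z),w(d,u,v))
p,M,s=pose(); print(p,M.round(3))
```

```text
TL [592.9 254.8  72. ] [593.  255.   71.4]
TR [573.7  79.7  72. ] [579.9  55.5   2. ]
BL [446.  272.5  72. ] [501.5 217.3 208.2]
BR [425.5  94.   72. ] [489.8 132.2 203.8]
g1 [502.8 176.4  99. ] [500.6 176.8  88.5]
g2 [469.9 180.3  99. ] [470.1 180.3  99.4]
gl [487.3 183.8  99. ] [487.1 183.9  98.4]
gr [485.9 172.1  99. ] [479.6 172.5  76.6]
punchtip [494.9 435.4   3. ] [495.7 431.2   8.1]
punchhead [466.6 323.5   6. ] [466.5 323.7   5.6]
[486.12562242 176.66136104 211.27723216] [[-0.001 -0.115 -0.993]
 [-0.001 -0.993  0.115]
 [-1.     0.001  0.   ]]
```

jog_arm([
  [[0,0,0],[35,-1,0],-1],
  [[0,0,0],[35,-1,0],-1],
  [[0,0,0],[34,0,0],-1],
  [[0,0,0],[0,0,0],1],
  [[0,0,0],[0,0,0],1],
  [[0,0,0],[0,0,0],1],
  [[0,0,0],[0,0,0],1],
  [[0,0,0],[0,0,0],1],
])

```text
clock: 3.52
eef_pos: [487.5, 180.5, 108.7]
tool_rot: [-2.587, 1.568, 0.441]
force: [-0.7, -0.3, 6.8]
width: 10.5
```

jog_arm([
  [[0,0,0],[0,0,-9],1],
  [[0,0,0],[0,0,-10],1],
  [[0,0,0],[0,0,-10],1],
  [[0,0,0],[0,0,-10],1],
  [[0,0,0],[0,0,-5],1],
  [[0,0,0],[0,0,-1],1],
  [[0,0,0],[0,0,0],1],
])

```text
clock: 4.4
eef_pos: [532.0, 175.6, 108.7]
tool_rot: [-2.459, 1.569, 0.569]
force: [-0.9, 1.5, 6.5]
width: 10.4
```

jog_arm([
  [[0,0,0],[0,0,-2],1],
  [[0,0,0],[0,0,0],1],
  [[0,0,0],[0,0,0],-1],
  [[0,0,0],[0,0,0],-1],
  [[0,0,0],[0,0,0],-1],
  [[0,0,0],[-40,0,0],-1],
  [[0,0,0],[-40,0,0],-1],
  [[0,0,0],[-40,0,30],-1],
])

```text
clock: 5.4
eef_pos: [505.1, 177.6, 228.5]
tool_rot: [-2.947, 1.568, 0.078]
force: [0.3, -0.2, 0.5]
width: 85.4
```

jog_arm([
  [[0,0,0],[0,-20,35],-1],
  [[0,0,0],[0,0,0],-1],
])

```text
clock: 5.65
eef_pos: [468.6, 204.0, 227.9]
tool_rot: [-0.73, 1.569, 2.302]
force: [0.2, -0.4, -0.2]
width: 85.2
```

Run:
```python
from h import *
d=shot('wrist','w2',(100,20,420,260),2.5); p,M,s=pose(); print(p,s['qpos'].round(2))
```

```text
[470.23629206 202.7163576  227.61282137] [-0.48  0.47  0.02  1.93 -0.01  0.74 -2.13]
```

View pics/w2.png

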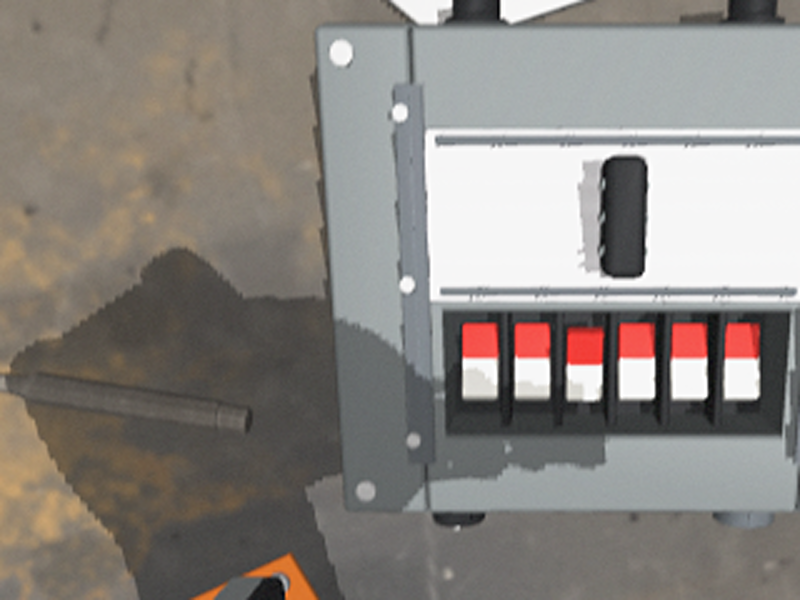

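Run:
```python
from h import *
d=load('w2')
for x in (480,532,585,637,689,741):
    print(x,[w(d,100+x/2.5,20+y/2.5).tolist() for y in (330,345,385,395)])
c=[w(d,100+x/2.5,20+y/2.5,72) for x,y in ((316,24),(345,510))]
print('corners L',c); print('grip',[w(d,100+x/2.5,20+y/2.5,99) for x,y in ((624,160),(624,275),(604,217),(646,217))])
print('punch',w(d,100,20+382/2.5,6),w(d,100+250/2.5,20+420/2.5,6))
```

```text
480 [[497.8, 222.0, 48.7], [492.9, 222.6, 50.0], [479.7, 224.0, 53.9], [476.4, 224.4, 54.8]]
532 [[495.9, 204.3, 48.9], [490.9, 204.8, 49.6], [477.9, 206.2, 54.3], [474.5, 206.6, 54.8]]
585 [[494.5, 186.3, 53.1], [489.7, 186.8, 55.0], [475.0, 188.0, 49.6], [471.4, 188.4, 49.3]]
637 [[492.0, 168.4, 48.9], [487.0, 168.9, 50.0], [474.0, 170.4, 54.3], [470.6, 170.7, 54.8]]
689 [[490.1, 150.7, 49.2], [485.0, 151.1, 49.6], [472.1, 152.7, 54.6], [468.8, 153.1, 55.5]]
741 [[488.1, 132.8, 48.4], [483.2, 133.4, 50.2], [470.2, 135.1, 54.9], [466.9, 135.4, 55.8]]
corners L [array([593.8, 255.8,  72. ]), array([445.8, 272.6,  72. ])]
grip [array([545.4, 172.7,  99. ]), array([514.8, 175.3,  99. ]), array([531.1, 179.4,  99. ]), array([529.8, 167.9,  99. ])]
punch [492.9 419.3   6. ] [466.8 323.    6. ]
```

jog_arm([
  [[0,0,0],[0,-48,5],-1],
  [[0,0,0],[0,-48,5],-1],
  [[0,0,0],[0,-47,4],-1],
  [[-10.5,0,0],[0,0,0],-1],
  [[-10.5,0,0],[0,0,0],-1],
  [[-10.5,0,0],[0,0,0],-1],
  [[-10.5,0,0],[0,0,0],-1],
  [[-10.5,0,0],[0,0,0],-1],
])

```text
clock: 6.7
eef_pos: [474.6, 344.5, 226.6]
tool_rot: [0.659, 1.57, -1.676]
force: [0.4, -0.1, 0.2]
width: 85.5
```

jog_arm([
  [[-10.5,0,0],[0,0,0],-1],
  [[-10.5,0,0],[0,0,0],-1],
  [[-10.5,0,0],[0,0,0],-1],
  [[-10.5,0,0],[0,0,0],-1],
  [[-10.5,0,0],[0,0,0],-1],
  [[-10.5,0,0],[0,0,0],-1],
  [[-10.5,0,0],[0,0,0],-1],
  [[-10.5,0,0],[0,0,0],-1],
])

```text
clock: 7.7
eef_pos: [474.7, 344.4, 226.5]
tool_rot: [-1.112, 1.57, -1.981]
force: [-0.3, 0.2, -0.7]
width: 85.4
```

jog_arm([
  [[-10.5,0,0],[0,0,0],-1],
  [[-10.5,0,0],[0,0,0],-1],
  [[-10.5,0,0],[0,0,0],-1],
  [[-10.5,0,0],[0,0,0],-1],
  [[-10.5,0,0],[0,0,0],-1],
  [[-10.5,0,0],[0,0,0],-1],
  [[-10.5,0,0],[0,0,0],-1],
  [[-10.5,0,0],[0,0,0],-1],
])

```text
clock: 8.7
eef_pos: [474.8, 344.4, 226.4]
tool_rot: [-2.912, 1.57, -2.316]
force: [-0.5, -0.2, -0.7]
width: 85.4
```

jog_arm([
  [[-10.5,0,0],[20,0,0],-1],
  [[-10.5,0,0],[20,0,0],-1],
  [[-10.5,0,0],[20,0,0],-1],
  [[-10.5,0,0],[20,0,0],-1],
  [[0,0,0],[0,0,0],-1],
  [[0,0,0],[0,0,0],-1],
])

```text
clock: 9.45
eef_pos: [474.1, 345.5, 147.5]
tool_rot: [0.292, 1.57, 1.614]
force: [0.4, 0.1, -0.3]
width: 85.7
```

Run:
```python
from h import *
p,M,s=pose(); print(p,s['qpos'].round(2),M.round(3))
d=shot('wrist','w3')
plan([472.5,346.5,60],frame([0,0,-1],[-.97,.245,0]))
```

```text
[474.056992   345.47669406 147.52755905] [-0.06  0.94 -1.11  1.78  0.96  1.07  1.36] [[-0.    -0.969  0.247]
 [ 0.001  0.247  0.969]
 [-1.     0.     0.   ]]
rotvec [-0.   0.1  0. ] n 2 dist [ -1.6   0.7 -88. ]
[[-0.0, 0.0, 0.0], [44.0, 1.0, 0.0]]
[[-0.0, 0.0, 0.0], [44.0, 1.0, 0.0]]
```

View pics/w3.png

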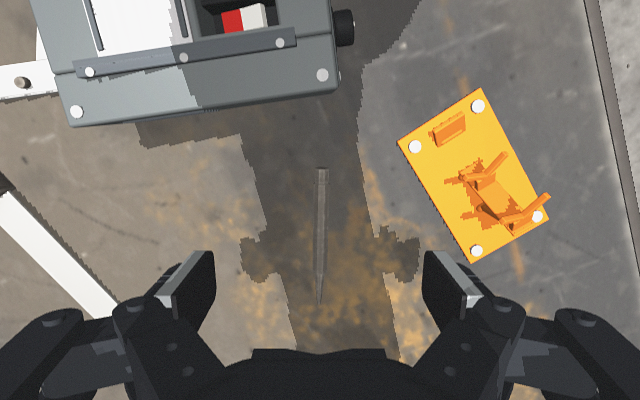

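Run:
```python
from h import *
d=load('w3')
for n,(u,v) in dict(head=(322,170),tip=(319.5,303),o1=(402,142),o2=(470,258),ear=(465,178),toe=(435,130)).items(): print(n,w(d,u,v),w(d,u,v,6))
```

```text
head [466.3 325.4  11.5] [466.5 326.3   6. ]
tip [ 4.972e+02  4.400e+02 -1.000e-01] [496.3 436.4   6. ]
o1 [403.4 320.6   5.2] [403.6 320.5   6. ]
o2 [366.9 427.    5.1] [367.2 426.5   6. ]
ear [375.5 348.   42.9] [361.9 359.3   6. ]
toe [382.3 316.   18.8] [378.4 317.8   6. ]
```

jog_arm([
  [[0,0,0],[40,2,1],-1],
  [[0,0,0],[40,0,0],-1],
  [[0,0,0],[30,0,0],-1],
  [[0,0,0],[10,0,0],-1],
  [[0,0,0],[0,0,0],1],
  [[0,0,0],[0,0,0],1],
  [[0,0,0],[0,0,0],1],
  [[0,0,0],[0,0,0],1],
])

```text
clock: 10.5
eef_pos: [472.1, 347.2, 28.0]
tool_rot: [-0.814, 1.57, 0.512]
force: [2.3, -1.0, 1.6]
width: 12.6
```

jog_arm([
  [[0,0,0],[0,0,0],1],
  [[0,0,0],[0,0,0],1],
])

```text
clock: 10.75
eef_pos: [472.1, 347.2, 28.2]
tool_rot: [-1.142, 1.57, 0.184]
force: [-0.2, -1.5, 6.6]
width: 9.5
```

jog_arm([
  [[0,0,0],[-15,0,0],1],
  [[0,0,0],[-40,0,0],1],
  [[0,0,0],[-50,0,0],1],
  [[0,0,0],[-50,0,0],1],
  [[0,0,0],[-50,0,0],1],
  [[0,0,0],[0,0,0],1],
])

```text
clock: 11.5
eef_pos: [472.3, 349.3, 237.1]
tool_rot: [-0.548, 1.563, 0.778]
force: [0.2, 0.8, -1.0]
width: 9.3
```

Run:
```python
from h import *
p,M,s=pose(); print(p,s['width'],s['qpos'].round(2))
d=shot('wrist','w4',(160,150,480,390),2)
```

```text
[472.32329356 349.25241223 237.09986315] 9.313412850872735 [-0.03  0.83 -1.18  1.71  0.83  1.18  1.46]
```

View pics/w4.png

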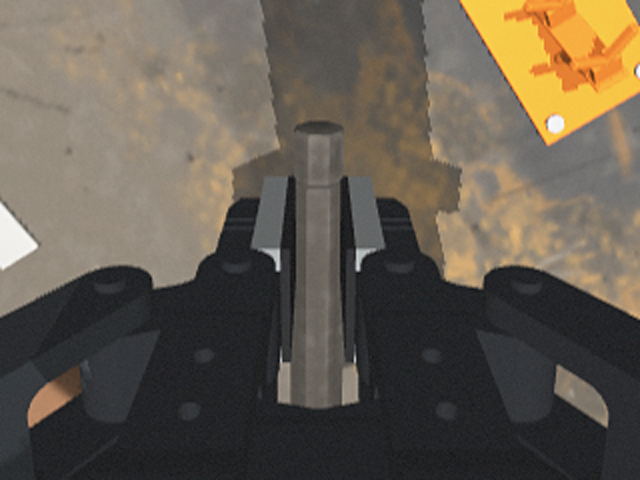

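Run:
```python
from h import *
d=load('w4'); p,M,s=pose()
for v in (120,128,136,150,170,190,220,250,280,320,350,380): 
    q=w(d,160+318/2,150+v/2); print(v,(M.T@(q-p)).round(1))
```

```text
120 [ 22.1   0.1 -22.2]
128 [ 16.8   0.1 -22.1]
136 [ 14.3   0.2 -21.2]
150 [ 14.2   0.2 -18.2]
170 [ 14.1   0.1 -13.9]
190 [13.8  0.2 -9.5]
220 [13.4  0.2 -2.9]
250 [13.3  0.1  4. ]
280 [13.6  0.2 11.4]
320 [13.3  0.2 21. ]
350 [14.1  0.2 29.1]
380 [13.9  0.2 36.7]
```

Run:
```python
from h import *
d=load('top0')
P=[w(d,u,v) for u in range(330,470,4) for v in range(110,250,4)]
P=np.array(P)
for y0 in range(-340,-20,40):
    a=P[(P[:,1]>=y0)&(P[:,1]<y0+40)]
    print(y0,[(x,int(a[(a[:,0]>=x)&(a[:,0]<x+60)][:,2].max(initial=-1))) for x in range(400,760,60)])
h=np.array([-.17,.98,0]);
plan([535,-130,260],frame([0,0,-1],[.98,.17,0]),n=16)
```

```text
-340 [(400, 15), (460, 2), (520, 2), (580, 15), (640, 26), (700, 27)]
-300 [(400, 63), (460, 63), (520, 34), (580, 75), (640, 71), (700, 27)]
-260 [(400, 55), (460, 64), (520, 53), (580, 75), (640, 74), (700, 75)]
-220 [(400, 1), (460, 39), (520, 34), (580, 74), (640, 75), (700, 75)]
-180 [(400, 1), (460, 3), (520, 16), (580, 73), (640, 75), (700, 75)]
-140 [(400, 1), (460, 7), (520, 14), (580, 4), (640, 1), (700, 27)]
-100 [(400, 1), (460, 65), (520, 59), (580, 0), (640, 0), (700, 26)]
-60 [(400, 1), (460, 6), (520, 47), (580, 0), (640, 12), (700, 10)]
rotvec [156.1   0.2  -0.2] n 16 dist [  63.1 -477.7   25.5]
[[9.8, 0.0, -0.0], [-2.0, -11.0, -28.0]]
[[9.8, 0.0, -0.0], [-2.0, -16.0, -26.0]]
[[9.8, 0.0, -0.0], [-2.0, -20.0, -23.0]]
[[9.8, 0.0, -0.0], [-2.0, -23.0, -19.0]]
[[9.8, 0.0, -0.0], [-2.0, -26.0, -15.0]]
[[9.8, 0.0, -0.0], [-2.0, -28.0, -10.0]]
[[9.8, 0.0, -0.0], [-2.0, -30.0, -5.0]]
[[9.8, 0.0, -0.0], [-2.0, -30.0, -0.0]]
[[9.8, 0.0, -0.0], [-2.0, -30.0, 5.0]]
[[9.8, 0.0, -0.0], [-2.0, -28.0, 10.0]]
[[9.8, 0.0, -0.0], [-2.0, -26.0, 15.0]]
[[9.8, 0.0, -0.0], [-2.0, -23.0, 19.0]]
[[9.8, 0.0, -0.0], [-2.0, -20.0, 23.0]]
[[9.8, 0.0, -0.0], [-2.0, -16.0, 26.0]]
[[9.8, 0.0, -0.0], [-2.0, -11.0, 28.0]]
[[9.8, 0.0, -0.0], [-2.0, -6.0, 29.0]]
```

jog_arm([
  [[9.8,0,0],[-2,-11,-28],1],
  [[9.8,0,0],[-2,-16,-26],1],
  [[9.8,0,0],[-2,-20,-23],1],
  [[9.8,0,0],[-2,-23,-19],1],
  [[9.8,0,0],[-2,-26,-15],1],
  [[9.8,0,0],[-2,-28,-10],1],
  [[9.8,0,0],[-2,-30,-5],1],
  [[9.8,0,0],[-2,-30,0],1],
])

```text
clock: 12.55
eef_pos: [501.6, 106.2, 247.1]
tool_rot: [-2.837, 1.568, -2.885]
force: [0.8, 0.2, -1.7]
width: 9.5
```

jog_arm([
  [[9.8,0,0],[-2,-30,5],1],
  [[9.8,0,0],[-2,-28,10],1],
  [[9.8,0,0],[-2,-26,15],1],
  [[9.8,0,0],[-2,-23,19],1],
  [[9.8,0,0],[-2,-20,23],1],
  [[9.8,0,0],[-2,-16,26],1],
  [[9.8,0,0],[-2,-11,28],1],
  [[9.3,0,0],[-2,-6,29],1],
])

```text
clock: 13.55
eef_pos: [532.3, -131.9, 262.9]
tool_rot: [-1.911, 1.568, 2.964]
force: [0.8, -0.0, -0.4]
width: 9.4
```

jog_arm([
  [[0,0,0],[0,0,0],1],
  [[0,0,0],[0,0,0],1],
])

```text
clock: 13.8
eef_pos: [532.7, -129.8, 263.4]
tool_rot: [-2.305, 1.568, 2.578]
force: [-0.5, 0.3, -1.0]
width: 9.8
```

Run:
```python
from h import *
p,M,s=pose(); print(p,s['width'],s['qpos'].round(2),M.round(3))
d=shot('wrist','w5',(180,40,480,280),2.6)
```

```text
[ 532.69169736 -129.78409426  263.36931095] 9.832169133682395 [ 0.56  0.52 -0.56  1.78  0.34  0.93  0.03] [[-0.002  0.985  0.17 ]
 [ 0.001  0.17  -0.985]
 [-1.    -0.002 -0.002]]
```

View pics/w5.png

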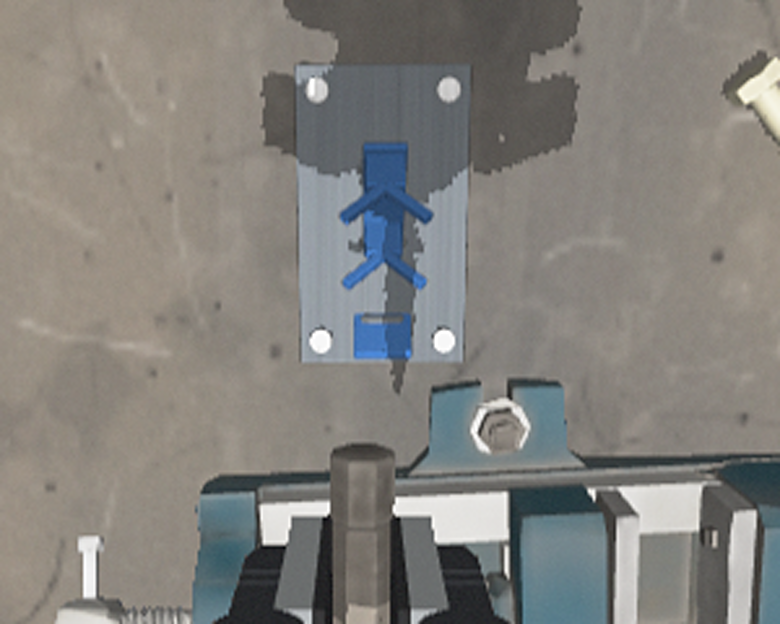

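Run:
```python
from h import *
d=load('w5'); p,M,s=pose()
H=np.array([-.17,.985,0]);H/=np.linalg.norm(H); X=np.array([H[1],-H[0],0])
im=d['img'].astype(int)
# blue px in crop region
hsv=cv2.cvtColor(d['img'],cv2.COLOR_RGB2HSV)
m=(hsv[:,:,0]>105)&(hsv[:,:,0]<125)&(hsv[:,:,1]>130)
m[:90]=0;m[182:]=0;m[:,:300]=0;m[:,360:]=0
vs,us=np.nonzero(m); f=200/np.tan(np.radians(float(d['fovy']))/2); T=d['cam_to_world']
z=d['range_z'][vs,us]; ok=z>0; vs,us,z=vs[ok],us[ok],z[ok]
P=np.stack([(us-d['cx'])/f*z,-(vs-d['cy'])/f*z,-z],1)@T[:3,:3].T+T[:3,3]
a=P@H; b=P@X; c=P[:,2]
s_=(a+c)/2**.5; t=(c-a)/2**.5
hist,e=np.histogram(s_,bins=np.arange(-110,40,2)); print([(int(e[i]),int(n)) for i,n in enumerate(hist) if n>4])
for lo,hi in((110,125),(135,151),(158,182)):
    k=(vs>=lo)&(vs<hi); print(lo,'lat',b[k].min().round(1),b[k].max().round(1),'z',np.percentile(c[k],[2,50,98]).round(1),'h',np.percentile(a[k],[2,50,98]).round(1),'s',np.percentile(s_[k],[5,50,95]).round(1))
for u,v in((345,217),(430,217),(388,197),(347,282),(424,282),(384,318),(384,330),(384,350),(385,148),(385,165)):
    q=w(d,180+u/2.6,40+v/2.6); print((u,v),'h %.1f lat %.1f z %.1f s %.1f t %.1f'%(q@H,q@X,q[2],(q@H+q[2])/2**.5,(q[2]-q@H)/2**.5))
for u,v in((297,65),(470,65),(301,361),(463,361)): q=w(d,180+u/2.6,40+v/2.6,5); print(q@H,q@X)
```

```text
[(-110, 33), (-108, 239), (-106, 81), (-104, 16), (-102, 22), (-100, 17), (-98, 14), (-96, 9), (-76, 5), (-74, 49), (-72, 300), (-70, 82), (-68, 22)]
110 lat 495.1 525.5 z [23.3 60.4 68.3] h [-171.8 -165.5 -157.7] s [-104.1  -71.7  -70. ]
135 lat 495.4 525.8 z [30.6 37.1 43.4] h [-195.  -188.4 -182.1] s [-109.2 -106.7 -105.6]
158 lat 499.0 522.0 z [ 5.8 14.3 19. ] h [-227.9 -221.  -213.2] s [-148.3 -146.5 -145.4]
(345, 217) h -169.2 lat 496.7 z 68.0 s -71.6 t 167.7
(430, 217) h -169.3 lat 525.8 z 66.2 s -72.9 t 166.5
(388, 197) h -163.5 lat 512.3 z 32.0 s -93.0 t 138.2
(347, 282) h -194.3 lat 496.8 z 42.7 s -107.2 t 167.6
(424, 282) h -194.5 lat 525.9 z 41.0 s -108.5 t 166.5
(384, 318) h -213.4 lat 511.8 z 7.3 s -145.8 t 156.1
(384, 330) h -217.9 lat 511.7 z 11.3 s -146.1 t 162.1
(384, 350) h -225.1 lat 511.6 z 17.9 s -146.5 t 171.8
(385, 148) h -146.2 lat 510.6 z 49.4 s -68.4 t 138.3
(385, 165) h -152.0 lat 510.6 z 52.0 s -70.7 t 144.2
-113.65023285831913 476.817653376267
-113.61421709797565 544.8144084669698
-232.31315924999953 476.4304839525746
-232.28414655416728 545.6437713926571
```

```bash
cat >> h.py <<'E'
H=np.array([-.170,.9854,0]);H/=np.linalg.norm(H); X=np.array([H[1],-H[0],0]); U=np.array([0,0,1.])
SEAT=np.array([533.5,-87.7,54]); ry=(H+U)/2**.5; rz=(U-H)/2**.5
RP=np.stack([-rz,X,-ry],1)
E
python3 - <<'E'
from h import *
pk=SEAT-RP@[19.5,0,35.8]; print(pk,pk+60*rz)
plan(pk+60*rz+2*ry,RP,n=6)
E
```

```text
[531.54052203 -76.34194356  93.103005  ] [ 538.75332438 -118.15074027  135.52941187]
rotvec [ 0.  44.9  0.1] n 6 dist [   5.6   12.6 -126.7]
[[0.0, 7.5, 0.0], [21.0, 1.0, -2.0]]
[[0.0, 7.5, 0.0], [21.0, 1.0, 1.0]]
[[0.0, 7.5, 0.0], [21.0, 1.0, 4.0]]
[[0.0, 7.5, 0.0], [20.0, 1.0, 6.0]]
[[0.0, 7.5, 0.0], [19.0, 1.0, 9.0]]
[[0.0, 7.5, 0.0], [18.0, 1.0, 11.0]]
```

Run:
```python
from h import *
pk=SEAT-RP@[19.5,0,35.8]; a=pk+30*rz+2*ry; b=a+[0,0,60]
plan(b,RP,n=6); plan(a,RP,n=2,start=(b,RP)); print(a)
```

```text
rotvec [ 0.  44.9  0.1] n 6 dist [  2.   33.5 -87.9]
[[0.0, 7.5, 0.0], [15.0, 1.0, -5.0]]
[[0.0, 7.5, 0.0], [15.0, 1.0, -3.0]]
[[0.0, 7.5, 0.0], [16.0, 1.0, -1.0]]
[[0.0, 7.5, 0.0], [16.0, 1.0, 1.0]]
[[0.0, 7.5, 0.0], [15.0, 1.0, 3.0]]
[[0.0, 7.5, 0.0], [15.0, 1.0, 5.0]]
rotvec [0. 0. 0.] n 2 dist [  0.   0. -60.]
[[0.0, 0.0, 0.0], [21.0, 0.0, 21.0]]
[[0.0, 0.0, 0.0], [21.0, 0.0, 21.0]]
[534.90649646 -95.85271536 115.730422  ]
```

jog_arm([
  [[0,7.5,0],[15,1,-5],1],
  [[0,7.5,0],[15,1,-3],1],
  [[0,7.5,0],[16,1,-1],1],
  [[0,7.5,0],[16,1,1],1],
  [[0,7.5,0],[15,1,3],1],
  [[0,7.5,0],[15,1,5],1],
  [[0,0,0],[0,0,0],1],
  [[0,0,0],[0,0,0],1],
])

```text
clock: 14.85
eef_pos: [534.6, -98.5, 176.3]
tool_rot: [3.139, 0.787, 1.74]
force: [0.2, 0.2, -0.7]
width: 9.6
```

Run:
```python
from h import *
pk=SEAT-RP@[19.5,0,35.8]; a=pk+30*rz+2*ry
p,M,s=pose(); print(p,s['qpos'].round(2)); plan(a,RP,n=3)
```

```text
[534.63747289 -98.54240553 176.28960136] [ 0.91  0.99 -0.81  1.6  -0.05  1.11  0.46]
rotvec [ 0.1  0.1 -0.1] n 3 dist [  0.3   2.7 -60.6]
[[0.0, 0.0, -0.0], [15.0, 0.0, 14.0]]
[[0.0, 0.0, -0.0], [15.0, 0.0, 14.0]]
[[0.0, 0.0, -0.0], [15.0, 0.0, 14.0]]
```

jog_arm([
  [[0,0,0],[15,0,14],1],
  [[0,0,0],[15,0,14],1],
  [[0,0,0],[15,0,13],1],
  [[0,0,0],[0,0,0],1],
  [[0,0,0],[8,0,0],1],
  [[0,0,0],[8,0,0],1],
  [[0,0,0],[6,0,0],1],
  [[0,0,0],[0,0,0],1],
])

```text
clock: 15.85
eef_pos: [530.9, -81.2, 98.6]
tool_rot: [-3.141, 0.785, 1.741]
force: [0.0, 0.0, -1.1]
width: 9.9
```

Run:
```python
from h import *
p,M,s=pose(); mid=p+M@[19.5,0,35.8]-SEAT; print('mid rel seat: lat,ry,rz',(mid@X).round(1),(mid@ry).round(1),(mid@rz).round(1),s['force'],s['width'])
d=shot('scene','s2',(280,120,420,225),5.5)
```

```text
mid rel seat: lat,ry,rz -1.5 0.6 7.2 [ 0.00292412  0.01708404 -1.06136822] 9.877217097285504
```

View pics/s2.png

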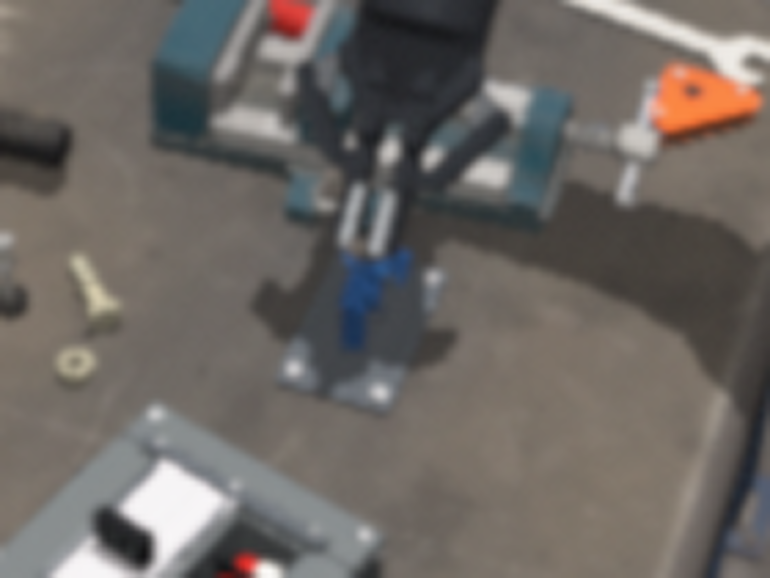

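jog_arm([
  [[0,0,0],[3,1.5,-1],1],
  [[0,0,0],[3,0,0],1],
  [[0,0,0],[0,0,0],1],
])

```text
clock: 16.27
eef_pos: [532.1, -76.6, 95.3]
tool_rot: [3.141, 0.785, 1.739]
force: [0.5, -0.6, 0.5]
width: 9.5
```

Run:
```python
from h import *
p,M,s=pose(); mid=p+M@[19.5,0,35.8]-SEAT; print('mid rel seat: lat,ry,rz',(mid@X).round(1),(mid@ry).round(1),(mid@rz).round(1),s['force'],s['width'])
```

```text
mid rel seat: lat,ry,rz 0.5 1.3 1.8 [ 0.4841126  -0.58351346  0.46163941] 9.503678888068315
```

jog_arm([
  [[0,0,0],[1,0,0],1],
  [[0,0,0],[0,0,0],-1],
  [[0,0,0],[0,0,0],-1],
  [[0,0,0],[0,0,0],-1],
  [[0,0,0],[-15,0,0],-1],
  [[0,0,0],[-35,0,0],-1],
  [[0,0,0],[-40,0,0],-1],
  [[0,0,0],[0,0,0],-1],
])

```text
clock: 17.27
eef_pos: [544.5, -142.2, 160.0]
tool_rot: [3.136, 0.79, 1.731]
force: [-0.5, -0.1, -0.7]
width: 85.1
```

Run:
```python
from h import *
p,M,s=pose(); print(p,s['qpos'].round(2))
d=shot('wrist','w6',(160,60,480,300),2.5)
```

```text
[ 544.49910919 -142.18274888  160.04320337] [ 0.93  1.03 -0.79  1.52 -0.02  1.17  0.49]
```

View pics/w6.png

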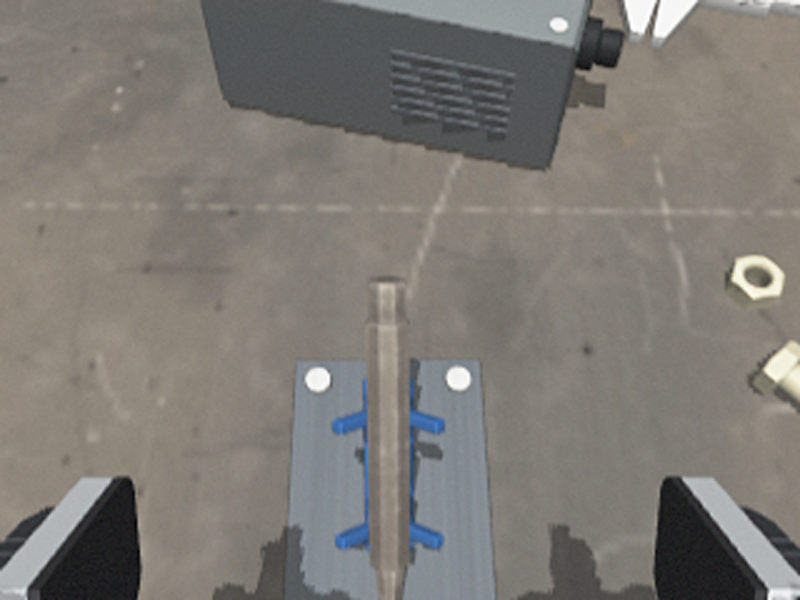

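```bash
cat >> h.py <<'E'
RD=np.stack([-U,X,-H],1); RC=np.stack([-ry,X,np.cross(-ry,X)],1)
E
python3 - <<'E'
from h import *
d=load('w6')
print('x up the punch:')
for v in (284,300,335,400,470,540):
    q=w(d,160+388/2.5,60+v/2.5)-SEAT; print(v,(q@X).round(1),(q@ry).round(1),(q@rz).round(1))
G=SEAT+50*ry; B=G+90*ry; A=np.array([530,-60,290]); print(G,B)
plan(A,RD,n=5); plan(B,RC,n=6,start=(A,RD))
E
```

```text
x up the punch:
284 -0.5 56.0 5.1
300 -0.5 51.7 5.2
335 -0.5 42.1 6.1
400 -0.6 23.5 6.2
470 -0.7 2.6 6.2
540 -0.8 -19.1 6.5
[527.48933137 -52.85933608  89.35533906] [516.67012784   9.85385899 152.99494937]
rotvec [ -0.2 -44.9  -0.2] n 5 dist [-13.2  80.3 131. ]
[[-0.0, -9.0, -0.0], [-7.0, 0.0, -30.0]]
[[-0.0, -9.0, -0.0], [-12.0, 0.0, -29.0]]
[[-0.0, -9.0, -0.0], [-16.0, 0.0, -26.0]]
[[-0.0, -9.0, -0.0], [-20.0, 0.0, -24.0]]
[[-0.0, -9.0, -0.0], [-23.0, 0.0, -20.0]]
rotvec [ -0. -45.   0.] n 6 dist [ -13.3   69.9 -137. ]
[[-0.0, -7.5, 0.0], [23.0, -0.0, -12.0]]
[[-0.0, -7.5, 0.0], [21.0, -0.0, -15.0]]
[[-0.0, -7.5, 0.0], [19.0, -0.0, -17.0]]
[[-0.0, -7.5, 0.0], [17.0, -0.0, -20.0]]
[[-0.0, -7.5, 0.0], [14.0, -0.0, -22.0]]
[[-0.0, -7.5, 0.0], [11.0, -0.0, -23.0]]
```

jog_arm([
  [[0,-9,0],[-7,0,-30],-1],
  [[0,-9,0],[-12,0,-29],-1],
  [[0,-9,0],[-16,0,-26],-1],
  [[0,-9,0],[-20,0,-24],-1],
  [[0,-9,0],[-23,0,-20],-1],
  [[0,0,0],[0,0,0],-1],
])

```text
clock: 18.08
eef_pos: [528.8, -51.2, 291.9]
tool_rot: [1.478, 1.566, 0.089]
force: [0.2, -0.4, -0.4]
width: 85.7
```

jog_arm([
  [[0,-7.5,0],[0,0,-12],-1],
  [[0,-7.5,0],[0,0,-15],-1],
  [[0,-7.5,0],[0,0,-17],-1],
  [[0,-7.5,0],[0,0,-20],-1],
  [[0,-7.5,0],[0,0,-10],-1],
  [[0,-7.5,0],[0,0,0],-1],
  [[0,0,0],[0,0,0],-1],
  [[0,0,0],[0,0,0],-1],
])

```text
clock: 19.08
eef_pos: [516.6, 9.6, 269.9]
tool_rot: [-0.003, 0.786, -1.406]
force: [0.5, -0.4, 0.0]
width: 85.0
```

Run:
```python
from h import *
p,M,s=pose(); print(p,s['qpos'].round(2),M.round(2)); plan(SEAT+140*ry,RC)
```

```text
[516.64562849   9.61332    269.92044082] [-0.33  0.59 -0.28  1.92  0.91  1.25 -0.99] [[ 0.12  0.99  0.12]
 [-0.7   0.17 -0.7 ]
 [-0.71 -0.    0.71]]
rotvec [-0.1 -0.1  0.2] n 3 dist [   0.     0.2 -116.9]
[[-0.0, -0.0, 0.1], [28.0, 0.0, -28.0]]
[[-0.0, -0.0, 0.1], [28.0, 0.0, -28.0]]
[[-0.0, -0.0, 0.1], [28.0, 0.0, -28.0]]
```

jog_arm([
  [[0,0,0],[28,0,-28],-1],
  [[0,0,0],[28,0,-28],-1],
  [[0,0,0],[27,0,-27],-1],
  [[0,0,0],[0,0,0],-1],
  [[0,0,0],[30,0,0],-1],
  [[0,0,0],[30,0,0],-1],
  [[0,0,0],[20,0,0],-1],
  [[0,0,0],[0,0,0],-1],
])

```text
clock: 20.08
eef_pos: [526.7, -47.1, 97.9]
tool_rot: [0.001, 0.784, -1.405]
force: [-0.1, 0.5, -0.5]
width: 85.7
```

Run:
```python
from h import *
p,M,s=pose(); print(p,s['qpos'].round(2),s['force']); plan(SEAT+50*ry-.6*X,RC)
```

```text
[526.71165263 -47.06317701  97.89975511] [-0.29  0.87 -0.17  2.02  1.19  0.99 -1.31] [-0.11532263  0.47976999 -0.5351134 ]
rotvec [-0.3  0.1  0.2] n 1 dist [ 0.2 -5.9 -8.5]
[[-0.3, 0.1, 0.2], [10.0, -1.0, -2.0]]
```

jog_arm([
  [[0,0,0],[10,-0.5,-2],-1],
  [[0,0,0],[0,0,0],-1],
  [[0,0,0],[0,0,0],1],
  [[0,0,0],[0,0,0],1],
  [[0,0,0],[0,0,0],1],
  [[0,0,0],[0,0,0],1],
  [[0,0,0],[0,0,0],1],
  [[0,0,0],[0,0,0],1],
])

```text
clock: 21.08
eef_pos: [527.2, -50.2, 88.0]
tool_rot: [0.001, 0.786, -1.401]
force: [0.6, 0.9, 1.4]
width: 10.0
```

Run:
```python
from h import *
p,M,s=pose(); q=p-SEAT; print(p,s['force'],s['width'],'X,ry,rz',(q@X).round(1),(q@ry).round(1),(q@rz).round(1), M.round(3))
```

```text
[527.18221316 -50.17999455  87.95386965] [0.5878341  0.86518428 1.38168832] 9.957421499589305 X,ry,rz 0.2 50.9 -2.9 [[ 0.119  0.986  0.119]
 [-0.697  0.168 -0.697]
 [-0.707  0.001  0.707]]
```

Run:
```python
from h import *
p,M,s=pose(); a=p+60*rz; b=np.array([515,0,270]); c=np.array([491.6,186,270])
plan(b,RD,n=6,start=(a,M)); plan(c,RD,n=5,start=(b,RD))
```

```text
rotvec [-0.1 45.   0. ] n 6 dist [-19.4  92.  139.6]
[[-0.0, 7.5, 0.0], [-28.0, -1.0, 5.0]]
[[-0.0, 7.5, 0.0], [-28.0, -1.0, 2.0]]
[[-0.0, 7.5, 0.0], [-28.0, -1.0, -2.0]]
[[-0.0, 7.5, 0.0], [-27.0, -1.0, -6.0]]
[[-0.0, 7.5, 0.0], [-27.0, -1.0, -9.0]]
[[-0.0, 7.5, 0.0], [-25.0, -1.0, -12.0]]
rotvec [0. 0. 0.] n 5 dist [-23.4 186.    0. ]
[[0.0, 0.0, 0.0], [0.0, 2.0, -37.0]]
[[0.0, 0.0, 0.0], [0.0, 2.0, -37.0]]
[[0.0, 0.0, 0.0], [0.0, 2.0, -37.0]]
[[0.0, 0.0, 0.0], [0.0, 2.0, -37.0]]
[[0.0, 0.0, 0.0], [0.0, 2.0, -37.0]]
```

jog_arm([
  [[0,0,0],[0,0,15],1],
  [[0,0,0],[0,0,45],1],
  [[0,7.5,0],[-28,-1,5],1],
  [[0,7.5,0],[-28,-1,2],1],
  [[0,7.5,0],[-28,-1,-2],1],
  [[0,7.5,0],[-27,-1,-6],1],
  [[0,7.5,0],[-27,-1,-9],1],
  [[0,7.5,0],[-25,-1,-12],1],
])

```text
clock: 22.08
eef_pos: [511.3, -1.3, 271.5]
tool_rot: [3.108, 1.568, 1.705]
force: [-0.3, -0.8, -1.0]
width: 9.9
```

jog_arm([
  [[0,0,0],[0,2,-37],1],
  [[0,0,0],[0,2,-37],1],
  [[0,0,0],[0,2,-37],1],
  [[0,0,0],[0,2,-37],1],
  [[0,0,0],[0,2,-37],1],
  [[0,0,0],[0,0,0],1],
  [[0,0,0],[0,0,0],1],
])

```text
clock: 22.95
eef_pos: [490.9, 181.8, 269.8]
tool_rot: [-0.397, 1.569, -1.8]
force: [-0.3, -0.8, -1.2]
width: 9.7
```

Run:
```python
from h import *
p,M,s=pose(); print(p,s['width'],s['qpos'].round(2),M.round(3))
plan([491.6,186.2,215],RD,n=2)
d=get_image('wrist'); np.savez('w7.npz',**d)
z=d['range_z']; f=200/np.tan(np.radians(float(d['fovy']))/2);T=d['cam_to_world']
vs,us=np.mgrid[0:400,0:640]; P=np.stack([(us-d['cx'])/f*z,-(vs-d['cy'])/f*z,-z],-1)@T[:3,:3].T+T[:3,3]
Q=(P-p)@M
m=(z>0)&(np.abs(Q[...,1])<14)&(np.abs(Q[...,2])<30)&(Q[...,0]>30)&(Q[...,0]<125)
for lo in range(30,125,6):
    k=m&(Q[...,0]>=lo)&(Q[...,0]<lo+6)
    if k.sum()>3: print(lo,k.sum(),'y',Q[k][:,1].min().round(1),Q[k][:,1].max().round(1),'z',np.percentile(Q[k][:,2],[2,50]).round(1))
print('xmax',Q[m][:,0].max())
```

```text
[490.85635616 181.79678216 269.83397691] 9.71659180999151 [ 0.03  0.49 -0.64  1.84  0.36  0.93 -0.61] [[-0.001  0.986  0.167]
 [-0.002  0.167 -0.986]
 [-1.    -0.001  0.002]]
rotvec [-0.2  0.1  0.1] n 2 dist [  0.7   4.4 -54.8]
[[-0.1, 0.1, 0.0], [27.0, 1.0, -2.0]]
[[-0.1, 0.1, 0.0], [27.0, 1.0, -2.0]]
30 107 y -5.6 4.4 z [-3.  -2.2]
36 97 y -5.8 4.6 z [-2.9 -2.1]
42 94 y -5.9 5.3 z [-3.  -2.2]
48 89 y -6.6 5.4 z [-2.8 -2.1]
54 80 y -6.3 5.1 z [-2.9 -2.1]
60 76 y -6.5 5.3 z [-2.9 -1.9]
66 62 y -6.1 5.5 z [-2.7 -2.2]
72 63 y -6.3 5.5 z [-2.7 -2. ]
78 9 y -6.3 5.1 z [-2.5 -2.2]
84 6 y -2.2 0.9 z [-0.5 -0.2]
90 17 y -3.5 2.3 z [0.1 0.7]
96 11 y -2.2 1.7 z [0.8 1.1]
102 8 y -2.3 1.1 z [1.7 1.8]
xmax 107.958354311424
```

jog_arm([
  [[0,0,0],[0,2,-7.5],1],
  [[0,0,0],[30,0,0],1],
  [[0,0,0],[30,0,0],1],
  [[0,0,0],[20,0,0],1],
  [[0,0,0],[0,0,0],1],
  [[0,0,0],[0,0,0],1],
])

```text
clock: 23.75
eef_pos: [492.4, 191.5, 190.7]
tool_rot: [1.91, 1.57, 0.508]
force: [-0.4, 0.0, -0.1]
width: 9.8
```

Run:
```python
from h import *
p,M,s=pose(); print(p,s['force'],'tip',p+M@[108.5,-.6,3.1])
a=get_image('wrist'); b=get_image('scene'); np.savez('w8.npz',**a)
A=cv2.resize(a['img'][100:340,220:440,::-1],None,fx=2,fy=2,interpolation=2); B=cv2.resize(b['img'][190:270,265:360,::-1],(0,0),fx=3.7,fy=6,interpolation=2)
cv2.imwrite('pics/ab.png',np.hstack([A,B]))
```

```text
[492.37251867 191.52443849 190.6798065 ] [-0.35152387  0.04371546 -0.14603953] tip [492.42136165 188.43514294  82.17785322]
```

View pics/ab.png

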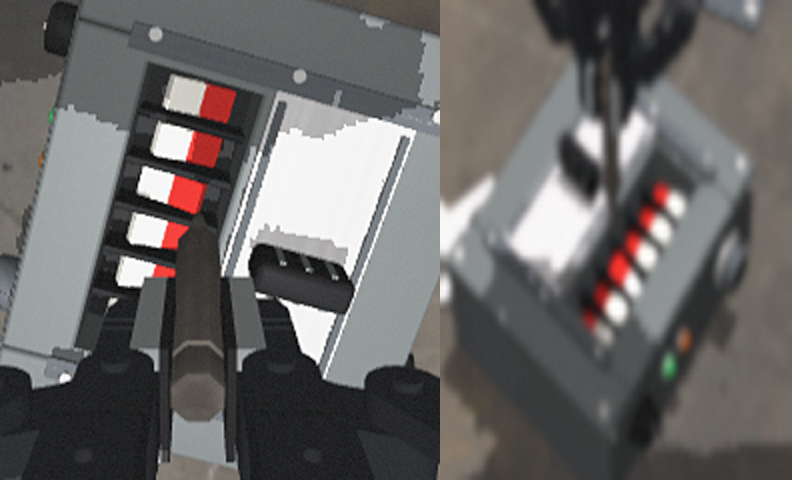

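Run:
```python
from h import *
d=load('w8'); p,M,s=pose(); print('tip fk',p+M@[108.5,-.6,3.1])
for n,(u,v) in dict(tip=(203,224),tip2=(203,229),r3=(188,193),r3w=(155,186),r2red=(205,150),r3c1=(175,176),r3c2=(169,207),r3c3=(207,182),r3c4=(203,212)).items(): print(n,w(d,220+u/2,100+v/2),w(d,220+u/2,100+v/2,55))
```

```text
tip fk [492.5682916  188.50694567  82.4619614 ]
tip [493.8 191.4 101.3] [496.6 177.4  55. ]
tip2 [493.2 193.9 114.3] [497.  175.4  55. ]
r3 [489.  188.3  53.9] [488.9 188.6  55. ]
r3w [476.  187.8  49.7] [476.1 189.2  55. ]
r2red [492.7 205.   49.6] [492.4 206.   55. ]
r3c1 [483.  193.5  51.8] [483.  194.3  55. ]
r3c2 [482.7 181.6  54. ] [482.7 181.9  55. ]
r3c3 [495.  195.2  59.9] [495.3 194.   55. ]
r3c4 [496.4 179.5  45.6] [495.8 182.1  55. ]
```

jog_arm([
  [[0,0,0],[12,-0.8,0.8],1],
  [[0,0,0],[12,0,0],1],
  [[0,0,0],[4,0,0],1],
  [[0,0,0],[3,0,0],1],
  [[0,0,0],[0,0,0],1],
])

```text
clock: 24.48
eef_pos: [491.0, 190.5, 158.8]
tool_rot: [-1.54, 1.57, -2.942]
force: [-1.0, -0.1, 0.3]
width: 10.1
```

jog_arm([
  [[0,0,0],[2,0,0],1],
  [[0,0,0],[0,0,0],1],
])

```text
clock: 24.72
eef_pos: [491.6, 190.8, 158.0]
tool_rot: [1.656, 1.569, 0.254]
force: [-0.9, -1.0, 8.1]
width: 9.6
```

Run:
```python
from h import *
p,M,s=pose(); print('tip fk',p+M@[108.5,-.6,3.1],s['force'])
```

```text
tip fk [491.68788757 187.73888719  49.46870021] [-0.8715444  -1.00537969  8.12335397]
```

jog_arm([
  [[0,0,0],[-10,0,0],1],
  [[0,0,0],[-40,0,0],1],
  [[0,0,0],[-40,0,0],1],
  [[0,0,0],[-20,0,0],1],
  [[0,0,0],[0,0,0],1],
  [[0,0,0],[0,0,0],1],
])

```text
clock: 25.48
eef_pos: [490.6, 189.9, 266.1]
tool_rot: [-1.184, 1.569, -2.586]
force: [-0.2, -0.0, -0.8]
width: 10.0
```

Run:
```python
from h import *
p,M,s=pose(); print(p,s['width'],s['qpos'].round(2))
by=np.radians(-6.4); BX=np.array([np.cos(by),np.sin(by),0]); BY=np.array([-np.sin(by),np.cos(by),0])
C=np.array([509.5,175.5,0])
for cam in('wrist','scene'):
    d=get_image(cam)
    z=d['range_z']; f=200/np.tan(np.radians(float(d['fovy']))/2);T=d['cam_to_world']
    vs,us=np.mgrid[0:400,0:640]; P=np.stack([(us-d['cx'])/f*z,-(vs-d['cy'])/f*z,-z],-1)@T[:3,:3].T+T[:3,3]
    a=(P-C)@BX; b=(P-C)@BY
    for y in (45,27,9,-9,-27,-45):
        o=[]
        for x in (-19,-37):
            k=(z>0)&(np.abs(a-x)<3)&(np.abs(b-y)<4)&(P[...,2]<62)&(P[...,2]>40); o.append((int(k.sum()),round(float(np.median(P[k][:,2])),1) if k.any() else None))
        print(cam,y,'far',o[0],'near',o[1])
```

```text
[490.61664686 189.89282389 266.14608307] 10.039888863220307 [ 0.01  0.5  -0.64  1.84  0.37  0.93 -0.63]
wrist 45 far (51, 49.4) near (53, 55.0)
wrist 27 far (51, 49.2) near (51, 54.9)
wrist 9 far (46, 49.4) near (50, 55.0)
wrist -9 far (45, 49.2) near (48, 54.8)
wrist -27 far (44, 49.7) near (46, 54.7)
wrist -45 far (39, 49.5) near (46, 54.8)
scene 45 far (6, 49.3) near (4, 53.9)
scene 27 far (10, 50.0) near (5, 53.3)
scene 9 far (7, 51.0) near (5, 54.3)
scene -9 far (6, 49.1) near (4, 55.4)
scene -27 far (6, 49.9) near (4, 54.6)
scene -45 far (5, 48.8) near (7, 54.6)
```

Run:
```python
from h import *
g=np.array([527.2,-50.2,88.0])+1.5*ry; a=g+50*rz; b=np.array([511,0,268])
p,M,s=pose()
plan(b,RD,n=5); plan(a,RC,n=6,start=(b,RD)); print(a,g)
```

```text
rotvec [-0.1  0.   0.1] n 5 dist [  20.5 -190.     2.2]
[[-0.0, 0.0, 0.0], [-0.0, -2.0, 38.0]]
[[-0.0, 0.0, 0.0], [-0.0, -2.0, 38.0]]
[[-0.0, 0.0, 0.0], [-0.0, -2.0, 38.0]]
[[-0.0, 0.0, 0.0], [-0.0, -2.0, 38.0]]
[[-0.0, 0.0, 0.0], [-0.0, -2.0, 38.0]]
rotvec [ -0. -45.   0.] n 6 dist [  22.   -84.  -143.6]
[[-0.0, -7.5, 0.0], [24.0, 1.0, 14.0]]
[[-0.0, -7.5, 0.0], [26.0, 1.0, 11.0]]
[[-0.0, -7.5, 0.0], [27.0, 1.0, 8.0]]
[[-0.0, -7.5, 0.0], [28.0, 1.0, 4.0]]
[[-0.0, -7.5, 0.0], [28.0, 1.0, 1.0]]
[[-0.0, -7.5, 0.0], [28.0, 1.0, -3.0]]
[533.03034857 -83.99544401 124.41599923] [527.01967994 -49.15478008  89.06066017]
```

jog_arm([
  [[0,0,0],[0,-2,38],1],
  [[0,0,0],[0,-2,38],1],
  [[0,0,0],[0,-2,38],1],
  [[0,0,0],[0,-2,38],1],
  [[0,0,0],[0,-2,38],1],
])

```text
clock: 26.2
eef_pos: [512.8, 0.2, 266.0]
tool_rot: [-1.881, 1.569, 3.0]
force: [1.1, 0.9, -0.3]
width: 9.9
```

jog_arm([
  [[0,-7.5,0],[24,1,14],1],
  [[0,-7.5,0],[26,1,11],1],
  [[0,-7.5,0],[27,1,8],1],
  [[0,-7.5,0],[28,1,4],1],
  [[0,-7.5,0],[28,1,1],1],
  [[0,-7.5,0],[22,1,-3],1],
  [[0,0,0],[0,0,0],1],
  [[0,0,0],[0,0,0],1],
])

```text
clock: 27.2
eef_pos: [533.1, -79.8, 127.5]
tool_rot: [-0.0, 0.787, -1.403]
force: [0.2, -0.9, 0.5]
width: 10.2
```

Run:
```python
from h import *
g=np.array([527.2,-50.2,88.0])+1.5*ry; p,M,s=pose(); q=p-g; print(p,'X,ry,rz',(q@X).round(1),(q@ry).round(1),(q@rz).round(1),s['force'])
plan(g+8*rz,RC,n=3)
```

```text
[533.11753227 -79.75478269 127.54786566] X,ry,rz 0.8 5.2 49.3 [ 0.24086267 -0.9269998   0.47914926]
rotvec [-0.1 -0.1  0.1] n 3 dist [ -5.1  25.  -32.8]
[[-0.0, -0.0, 0.0], [2.0, -0.0, -14.0]]
[[-0.0, -0.0, 0.0], [2.0, -0.0, -14.0]]
[[-0.0, -0.0, 0.0], [2.0, -0.0, -14.0]]
```

jog_arm([
  [[0,0,0],[2,0,-14],1],
  [[0,0,0],[2,-1,-14],1],
  [[0,0,0],[1,0,-13],1],
  [[0,0,0],[0,0,0],1],
  [[0,0,0],[0,0,-4],1],
  [[0,0,0],[0,0,-2],1],
  [[0,0,0],[0,0,0],1],
])

```text
clock: 28.08
eef_pos: [527.2, -50.6, 90.5]
tool_rot: [0.0, 0.785, -1.402]
force: [-0.0, -0.0, -0.1]
width: 9.8
```

Run:
```python
from h import *
g=np.array([527.2,-50.2,88.0])+1.5*ry; p,M,s=pose(); q=p-g; print(p,'X,ry,rz',(q@X).round(1),(q@ry).round(1),(q@rz).round(1),s['force'])
```

```text
[527.16516432 -50.60807149  90.51651866] X,ry,rz -0.1 -0.0 2.1 [-0.03070717 -0.04574118 -0.13377572]
```

jog_arm([
  [[0,0,0],[0,0,-1.5],1],
  [[0,0,0],[0,0,0],1],
  [[0,0,0],[0,0,0],-1],
  [[0,0,0],[0,0,0],-1],
  [[0,0,0],[0,0,0],-1],
  [[0,0,0],[-20,0,0],-1],
  [[0,0,0],[-40,0,0],-1],
  [[0,0,0],[-50,0,0],-1],
])

```text
clock: 29.08
eef_pos: [513.3, 27.0, 167.8]
tool_rot: [-0.002, 0.784, -1.405]
force: [0.7, -0.8, -0.5]
width: 85.4
```

Run:
```python
from h import *
d=get_image('wrist'); p,M,s=pose(); print(p,s['qpos'].round(2))
z=d['range_z']; f=200/np.tan(np.radians(float(d['fovy']))/2);T=d['cam_to_world']
vs,us=np.mgrid[0:400,0:640]; P=np.stack([(us-d['cx'])/f*z,-(vs-d['cy'])/f*z,-z],-1)@T[:3,:3].T+T[:3,3]
Q=np.stack([(P-SEAT)@X,(P-SEAT)@ry,(P-SEAT)@rz],-1)
m=(z>0)&(np.abs(Q[...,0])<9)&(np.abs(Q[...,2])<9)
for lo in range(-60,64,8):
    k=m&(Q[...,1]>=lo)&(Q[...,1]<lo+8)
    if k.sum()>3: print(lo,k.sum(),'X',np.percentile(Q[k][:,0],[2,98]).round(1),'rz',np.percentile(Q[k][:,2],[2,98]).round(1),Q[k][:,1].max().round(1))
q=np.array([480,181,210.]); RB=frame([0,0,-1],[np.cos(np.radians(83.6)),np.sin(np.radians(83.6)),0])
A=np.array([500,60,280.]); plan(A,RD,n=5); plan([530,178,210],RB,n=9,start=(A,RD)); plan([530,178,210],frame([0,0,-1],-RB[:,1]),n=12,start=(A,RD))
```

```text
[514.81330912  34.29033227 170.79718808] [-0.42  0.75 -0.2   1.96  0.97  1.11 -1.18]
-60 13 X [-8.1  8.8] rz [-8.2  8.6] -58.5
-28 5 X [-8.3  7.6] rz [-5.6 -0.8] -20.0
-20 20 X [-7.9  8.6] rz [-5.3 -0.3] -17.9
4 4 X [-1.1  0.4] rz [-5.7 -5.5] 10.0
12 154 X [-9.   8.3] rz [-8.8 -0.8] 18.6
20 36 X [-5.7  5. ] rz [-6.  -2.7] 27.9
28 41 X [-6.3  5. ] rz [-6.  -2.3] 35.4
36 56 X [-6.   5.3] rz [-6.  -2.4] 43.9
44 67 X [-6.   5.3] rz [-5.6  2.1] 51.5
52 203 X [-5.1  4.4] rz [-5.   4.8] 58.0
rotvec [ 0.1 44.7 -0.4] n 5 dist [-14.8  25.7 109.2]
[[0.0, 8.9, -0.1], [-19.0, -2.0, 11.0]]
[[0.0, 8.9, -0.1], [-21.0, -2.0, 8.0]]
[[0.0, 8.9, -0.1], [-22.0, -2.0, 5.0]]
[[0.0, 8.9, -0.1], [-23.0, -2.0, 1.0]]
[[0.0, 8.9, -0.1], [-22.0, -2.0, -2.0]]
rotvec [-73.8   0.    0. ] n 9 dist [ 30. 118. -70.]
[[-8.2, 0.0, 0.0], [8.0, 6.0, -12.0]]
[[-8.2, 0.0, 0.0], [8.0, 7.0, -11.0]]
[[-8.2, 0.0, 0.0], [8.0, 9.0, -10.0]]
[[-8.2, 0.0, 0.0], [8.0, 10.0, -9.0]]
[[-8.2, 0.0, 0.0], [8.0, 11.0, -7.0]]
[[-8.2, 0.0, 0.0], [8.0, 12.0, -6.0]]
[[-8.2, 0.0, 0.0], [8.0, 13.0, -4.0]]
[[-8.2, 0.0, 0.0], [8.0, 13.0, -2.0]]
[[-8.2, 0.0, 0.0], [8.0, 14.0, -0.0]]
rotvec [106.2   0.    0. ] n 12 dist [ 30. 118. -70.]
[[8.8, 0.0, 0.0], [6.0, 4.0, -9.0]]
[[8.8, 0.0, 0.0], [6.0, 3.0, -10.0]]
[[8.8, 0.0, 0.0], [6.0, 1.0, -10.0]]
[[8.8, 0.0, 0.0], [6.0, -0.0, -10.0]]
[[8.8, 0.0, 0.0], [6.0, -2.0, -10.0]]
[[8.8, 0.0, 0.0], [6.0, -4.0, -10.0]]
[[8.8, 0.0, 0.0], [6.0, -5.0, -9.0]]
[[8.8, 0.0, 0.0], [6.0, -6.0, -8.0]]
[[8.8, 0.0, 0.0], [6.0, -7.0, -7.0]]
[[8.8, 0.0, 0.0], [6.0, -8.0, -6.0]]
[[8.8, 0.0, 0.0], [6.0, -9.0, -4.0]]
[[8.8, 0.0, 0.0], [6.0, -10.0, -3.0]]
```

jog_arm([
  [[0,9,0],[-19,-2,11],-1],
  [[0,9,0],[-21,-2,8],-1],
  [[0,9,0],[-22,-2,5],-1],
  [[0,9,0],[-23,-2,1],-1],
  [[0,8.7,0],[-22,-2,-2],-1],
])

```text
clock: 29.75
eef_pos: [499.1, 53.5, 277.0]
tool_rot: [0.852, 1.569, -0.549]
force: [0.5, 0.1, -1.4]
width: 85.2
```

jog_arm([
  [[-8.2,0,0],[8,6,-12],-1],
  [[-8.2,0,0],[8,7,-11],-1],
  [[-8.2,0,0],[8,9,-10],-1],
  [[-8.2,0,0],[8,10,-9],-1],
  [[-8.2,0,0],[8,11,-7],-1],
  [[-8.2,0,0],[8,12,-6],-1],
  [[-8.2,0,0],[8,13,-4],-1],
  [[-8.2,0,0],[8,13,-2],-1],
])

```text
clock: 30.75
eef_pos: [526.1, 156.3, 210.6]
tool_rot: [-1.219, 1.565, -1.472]
force: [0.3, 1.5, 0.4]
width: 85.6
```

jog_arm([
  [[-8.2,0,0],[8,14,0],-1],
  [[0,0,0],[0,0,0],-1],
  [[0,0,0],[0,0,0],-1],
])

```text
clock: 31.12
eef_pos: [529.6, 169.1, 203.0]
tool_rot: [-1.361, 1.565, -1.478]
force: [-0.4, 0.4, 0.6]
width: 85.1
```

Run:
```python
from h import *
p,M,s=pose(); print(p,s['qpos'].round(2)); RB=frame([0,0,-1],[np.cos(np.radians(83.6)),np.sin(np.radians(83.6)),0])
plan([532.5,175.5,106],RB,n=3)
```

```text
[529.63203761 169.08373481 202.96793722] [ 0.16  0.69 -0.85  1.82  0.65  0.93  0.47]
rotvec [-0.3  0.1  0.4] n 3 dist [  2.9   6.4 -97. ]
[[-0.1, 0.0, 0.1], [32.0, 2.0, 1.0]]
[[-0.1, 0.0, 0.1], [32.0, 2.0, 1.0]]
[[-0.1, 0.0, 0.1], [32.0, 2.0, 1.0]]
```

jog_arm([
  [[0,0,0],[32,2,1],-1],
  [[0,0,0],[32,2,1],-1],
  [[0,0,0],[31,2,0],-1],
  [[0,0,0],[0,0,0],-1],
  [[0,0,0],[0,0,0],1],
  [[0,0,0],[0,0,0],1],
  [[0,0,0],[0,0,0],1],
  [[0,0,0],[0,0,0],1],
])

```text
clock: 32.12
eef_pos: [532.8, 175.2, 108.5]
tool_rot: [-1.096, 1.566, -1.21]
force: [-0.6, 2.5, 3.7]
width: 12.3
```

jog_arm([
  [[0,0,0],[0,0,0],1],
  [[0,0,0],[0,0,-10],1],
  [[0,0,0],[0,0,-12],1],
  [[0,0,0],[0,0,-12],1],
  [[0,0,0],[0,0,-11],1],
  [[0,0,0],[0,0,-5],1],
  [[0,0,0],[0,0,0],1],
])

```text
clock: 33.0
eef_pos: [484.3, 181.0, 108.6]
tool_rot: [-0.722, 1.564, -0.836]
force: [4.4, -1.5, 5.8]
width: 10.1
```

jog_arm([
  [[0,0,0],[0,0,-2],1],
  [[0,0,0],[0,0,0],1],
  [[0,0,0],[0,0,0],1],
])

```text
clock: 33.38
eef_pos: [484.2, 181.0, 108.7]
tool_rot: [-0.46, 1.563, -0.575]
force: [7.8, -1.9, 2.9]
width: 10.3
```

jog_arm([
  [[0,0,0],[0,0,1.5],1],
  [[0,0,0],[0,0,0],-1],
  [[0,0,0],[0,0,0],-1],
  [[0,0,0],[0,0,0],-1],
  [[0,0,0],[-40,0,0],-1],
  [[0,0,0],[-50,0,0],-1],
  [[0,0,0],[-50,0,0],-1],
  [[0,0,0],[0,0,-10],-1],
])

```text
clock: 34.38
eef_pos: [473.9, 184.2, 251.0]
tool_rot: [-0.184, 1.563, -0.299]
force: [-0.2, -0.2, -0.4]
width: 85.4
```

jog_arm([
  [[0,0,0],[-20,0,-40],-1],
  [[0,0,0],[0,0,-40],-1],
  [[0,0,0],[0,0,0],-1],
  [[0,0,0],[0,0,0],-1],
])

```text
clock: 34.88
eef_pos: [392.9, 191.5, 267.2]
tool_rot: [-1.398, 1.565, -1.512]
force: [0.1, -0.7, -0.4]
width: 85.5
```

Run:
```python
from h import *
p,M,s=pose(); print(p,s['force'])
t=get_image('top'); b=get_image('scene'); np.savez('s9.npz',**b); np.savez('t9.npz',**t)
A=cv2.resize(t['img'][175:245,225:395,::-1],None,fx=4.7,fy=4.2,interpolation=2); B=cv2.resize(b['img'][150:280,250:390,::-1],(A.shape[1],300),interpolation=2)
cv2.imwrite('pics/fin.png',np.vstack([A,B])); print(A.shape)
EOF=0
```

```text
[392.85532996 191.54509582 267.22473702] [ 0.06073548 -0.65140999 -0.35720582]
(294, 799, 3)
```

View pics/fin.png

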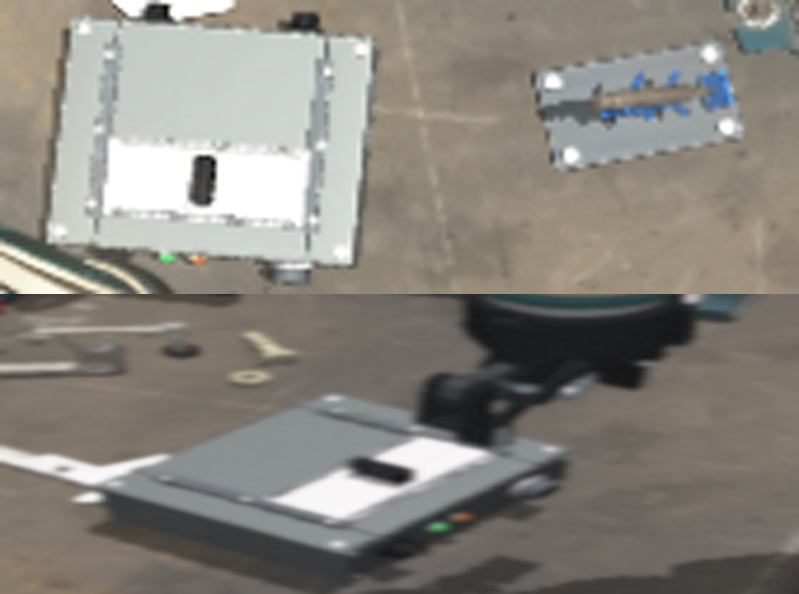

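Run:
```python
from h import *
for n in('top0','t9'):
    d=load(n); z=d['range_z']; f=200/np.tan(np.radians(float(d['fovy']))/2);T=d['cam_to_world']
    vs,us=np.mgrid[0:400,0:640]; P=np.stack([(us-d['cx'])/f*z,-(vs-d['cy'])/f*z,-z],-1)@T[:3,:3].T+T[:3,3]
    k=(z>0)&(abs(P[...,2]-99)<8)&(abs(P[...,0]-484)<40)&(abs(P[...,1]-178)<20); print(n,k.sum(),P[k].mean(0).round(1),P[k].min(0).round(1),P[k].max(0).round(1))
```

```text
top0 61 [481.9 179.7  97.7] [466.  173.3  91.2] [498.2 187.  103.3]
t9 59 [480.3 179.8  98.2] [463.3 172.9  91.9] [495.6 187.4 104.6]
```

```bash
python3 -c "
from cell import *
print(finish_job())"
```

```text
the job is handed in; nothing more can be done
None
```

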